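# Re-arm the overheat cut-out of a saffron dryer

### The arm

A 6-joint arm with a two-finger parallel gripper is mounted at the origin on the work surface. World frame = base frame: x ahead of the robot, y to its left, z up, the work surface at z = 0. Lengths are in m, angles in rad, forces in N, time in s.
With the tool pointing down it reaches from about 0.4 to 0.825 m from the base axis. Payload 7 kg.
Tool frame: the origin (TCP) lies at the very end of the fingers, on their centre line; the grasp point (between the pads) lies 19 mm behind it; z points along the fingers, y is the direction in which the jaws open and shut (so a half turn about z gives the same grasp; the last joint's range is limited). The gripper opens to 88 mm and grips with 3 to 60 N. Pads are 19 mm wide; open, the fingers measure 130 mm over their backs; the gripper's body (78 mm by 193 mm) begins 47 mm behind the grasp point.
Start: joints at [1.456, 0.359, 0.012, 0, -1.224, -0.288], TCP at [0.265, 0.621, 0.187] pointing down, gripper open.
Joint ranges: [-3.07, 3.07], [-1.43, 2.12], [-1.02, 1.25], [-3.03, 1.67], [-3.05, -0], [-3.03, 3.03]. Speed limits (rad/s): [2.39, 2.39, 3.01, 3.14, 3.14, 3.14].

### API

Orientations are given as [roll, pitch, yaw] about the fixed x, y, z axes, in that order (R = Rz(yaw) Ry(pitch) Rx(roll)).
In Python, from station import arm, eyes, job, outline_of gives the robot as it stands.
- The arm moves only by the tool apply_moves, never from a script. Its argument "moves" is a list of rows, each a list of 5 numbers: the opening, from -1 (shut) to 1 (fully open), then the shift along the tool's x, y, z in m, then the turn about the tool's z in rad. A call has 1 to 12 rows; each row shifts and turns the commanded pose from where the row before left it, along the tool's axes as they then stand; what a row does not reach is not made up. A row lasts 1/12 s, in which the tool goes at most 41.7 mm and 7.16 degrees, less where a joint would pass 70% of its speed; a pose out of reach is approached as far as the arm can. A call with a gripper value outside its range is refused whole. The fingers move at their own pace and stop on an object; "newtons" is the grip in N (left out, the last holds). Time passes only in rows, so rows that do not move let the fingers close. It gives the time, the measured TCP pose, the force and the opening at its end, in the units of the state.
- arm.get_state(): the state, without advancing time (a new reading comes with each control period).
- eyes.grab_frame(name): name is "scene" or "top" or "wrist"; returns a dict with "color" (480x640x3 uint8, red, green, blue), "z_map" (480x640 float32, m along the optical axis (not along the pixel's ray), 0 where there is no reading), "camera_matrix" (3x3 intrinsics, pixels), "extrinsics" (4x4, takes a point from camera to world coordinates). Camera axes: x right, y up, looking along -z (the intrinsics and any distortion apply to the point x, -y, -z); pixel columns grow to the right and rows downward; lengths in m; the calibration is good to about 2 mm. A picture is of the moment at which its call begins.
- job.job_done(): hands the job in, once; it reports no verdict.
Trained networks look in a picture, given as the dict that the camera call returned (one of the last four; its "shot" number tells which), for a name from the list of things; names that differ only in an ending like _2 or _b are one class to them, and where a whole thing is asked for, a point or a joint stands for the part that bears it (a point fixed in the world has none). Each returns a list of dicts, best first, with "score" (0 to 1); they miss things now and then, are a little off and sometimes report something else, mostly with a low value. They report only what shows in the picture. A call takes as long as a camera call. They do not tell look-alikes from the thing itself.
- outline_of(label, picture): "region" (480x640 bool, what is visible of it) and "extent" ([left, top, right, bottom] in pixels, round what is visible of it).
The state is a dict: "t": time; "q": joint angles; "qd": joint speeds; "joint_efforts": joint torques, N m; "eef_pos": TCP position; "ee_rot": TCP orientation; "force": force on the tool from outside, world axes, zero at the start; "moment": the same for the moment, N m; "width": finger opening in m.
Only numpy, scipy, OpenCV 4.12 (cv2) and the standard library are available. Lean on these libraries where they do the work, as an engineer would, in place of code of your own. Each camera call takes 0.05 s, during which the arm holds its last target.

### The job

The saffron dryer has tripped on overheat. First turn its thermostat knob back so that the pointer faces the long off line on the deck; then take the straight metal reset pin from the tool rack, reach it through the small round reset opening in the deck and press the recessed button fully down. Finish while still holding it down, the pin upright in the gripper; press without ramming, and leave the knob at off and the other tools, tins, jar, dish and tweezers where they are.

Things in the scene. Friction and masses are not known exactly. Their poses are not given: they have to be found in the camera images.
- dryer: bench-top warm-air dryer, fixed: white metal box 340 (its x) x 500 (its y) x 90 mm high, origin at the centre of its underside. A wooden sieve (hoop 310 mm wide, 55 mm high) lies on top at y = +80 mm. The bare aluminium control deck is the last 160 mm at the -y end, level, at z = 90 mm, with the thermostat knob (x = +30, y = -170 mm) and the reset opening (x = -80, y = -170 mm).
- thermostat (a joint): angle of the black thermostat knob (rad): 0 = pointer on the off line, growing clockwise seen from above (hotter, past ever larger dots). Range -0.8 to 2.4: off is not at a stop; no detents; friction 0.04 N m keeps it where it is left. It starts 0.5 to 1.5 from off. The off line is a long black line on the deck, from the knob in the dryer's +x direction.
- thermostat_grip (a point): on the knob's axis 26 mm above the deck, a good height for the middle of the finger pads. The knob: a disc 44 mm wide, 4.5 mm thick, with an upright bar grip 40 mm long, 12 mm wide, top 34 mm above the deck. The bar lies along the pointer; its pointing end has a small nose and a white line. The point's x axis is the pointer direction.
- reset_opening (a point): centre of the mouth of the reset opening, at the top of its black 25 mm bezel ring, which stands 2 mm above the deck; a plain round hole 14 mm in diameter, straight down, in a 4 mm deck plate; below the plate it widens.
- reset_button (a joint): how far the recessed reset button is pressed (m): 0 free, 0.005 fully down against its stop; spring 1.2 N at the start, 4.2 N fully down, it springs back when let go.
- reset_button_top (a point): centre of the button's flat top (18 mm across), straight below the reset opening; free, it lies 18 mm below the deck (20 mm below the bezel's top).
- rack: wooden tool rack, fixed: a board 210 mm (its x) by 64 mm (its y), top at 100 mm, on two end cheeks, open between. Three holes of 9 mm at x = -65, 0 and +65 mm along its middle hold three upright tools, in an order that changes. Origin: centre of its underside on the table.
- pin: the reset pin, upright in one of the rack's holes: a straight round metal handle 14 mm wide, 65 mm tall, with dark grooves; below it a straight steel shank 5 mm wide, 75 mm long, flat-ended. Origin on its axis at the handle's flat underside, which rests on the board; z up the handle. About 50 g, loose: lift it straight up 80 mm to clear the board.
- pin_tip (a point): end of the pin's shank, on its axis 75 mm below the handle's underside
- spatula: small spatula standing in the rack: flat brown wooden handle 26 x 10 mm, 62 mm tall, narrow flat blade below. Origin at the handle's underside. Leave it.
- brush: sorting brush standing in the rack bristles up: turned wooden bulb 22 mm wide, brass ferrule and pale tuft, 68 mm tall above the board. Origin at the bulb's underside. Leave it.
- deck_tin: round metal tin 42 mm wide, 24 mm tall, standing on the far (+x) end of the dryer's control deck; origin at its underside. Leave it.
- tin: round metal tin 66 mm wide, 40 mm tall, on the table; origin at its underside. Leave it.
- jar: glass jar 56 mm wide, 85 mm tall with a steel lid, on the table; origin at its underside. Leave it.
- dish: open steel dish 80 mm wide, 30 mm tall, on the table; origin at its underside. Leave it.
- tweezers: steel tweezers 150 mm long lying on the table beyond the rack's right side; origin at its underside. Leave them.
Things that resemble listed ones, but are neither listed nor needed, are in the scene too. What is shaped like the rack but blue is not meant.

How it is judged:
By the outcome, as a careful person would: the job done as asked, in the order asked, and still so for the second after the job is handed in, while the arm keeps its last pose, push and grip.
It also fails if it takes over 58 s, if anything falls off the work surface, if the arm or the gripper's body presses on something with over 40 N, if the wrist force passes 120 N, or if a joint passes its speed limit or range.

## Working session

There is one attempt and no reset: what is moved stays moved. The work goes in short steps, Python scripts to look and compute and a tool call to move; the robot and the scene stay as the last step left them, time stands still between calls to the robot, and variables do not carry over. Pictures are saved under pics/ and viewed, and the job is handed in when it is done.

Besides the shell and the picture viewer there is one more tool, called after ">>>" as name(argument=value, ...), one argument or row to a line, values as JSON. apply_moves: Moves the arm, as the interface text tells. Its arguments: {"type":"object","properties":{"moves":{"type":"array","items":{"type":"array","items":{"type":"number"}}},"newtons":{"type":"number"}},"required":["moves"]}

```bash
mkdir -p pics; ls; python3 - <<'E'
from station import arm, eyes, job, outline_of
import cv2,pickle
print(arm.get_state())
for n in ["scene","top","wrist"]:
    f=eyes.grab_frame(n); cv2.imwrite(f"pics/{n}0.png",f["color"][:,:,::-1]); pickle.dump(f,open(f"{n}0.pkl","wb"))
    print(n,f["camera_matrix"].round(1).tolist(),f["extrinsics"].round(3).tolist(),[k for k in f])
E
```

```text
pics
{'t': 0.0, 'q': array([ 1.45608409e+00,  3.59367483e-01,  1.10837787e-02, -3.43703571e-04,
       -1.22408141e+00, -2.88125563e-01]), 'qd': array([ 0.00124202,  0.00028311,  0.00067818,  0.00166428,  0.00037312,
       -0.0011292 ]), 'joint_efforts': array([ 1.35931070e-03, -5.82722855e+01,  2.93055564e+01,  6.99740767e+00,
        6.90290850e-03, -1.36928497e-04]), 'eef_pos': array([0.26442272, 0.62047219, 0.18644728]), 'ee_rot': array([ 3.13999671e+00, -1.36035111e-04, -4.02954741e-01]), 'force': array([-0.64825594, -0.08007242, -0.39504455]), 'moment': array([0.00787733, 0.05764923, 0.02807774]), 'width': 0.08760741444871271}
scene [[498.4, 0.0, 317.9], [0.0, 498.4, 229.4], [0.0, 0.0, 1.0]] [[0.766, -0.449, 0.461, 0.937], [0.643, 0.515, -0.567, -0.659], [0.017, 0.73, 0.683, 0.759], [0.0, 0.0, 0.0, 1.0]] ['color', 'z_map', 'camera_matrix', 'extrinsics', 'shot']
top [[523.8, 0.0, 327.7], [0.0, 523.8, 232.6], [0.0, 0.0, 1.0]] [[0.017, 0.995, -0.101, 0.388], [-0.999, 0.019, 0.027, -0.102], [0.029, 0.1, 0.995, 1.352], [0.0, 0.0, 0.0, 1.0]] ['color', 'z_map', 'camera_matrix', 'extrinsics', 'shot']
wrist [[379.9, 0.0, 318.1], [0.0, 379.9, 243.6], [0.0, 0.0, 1.0]] [[-0.391, 0.886, 0.248, 0.332], [-0.92, -0.377, -0.103, 0.592], [0.002, -0.268, 0.963, 0.383], [0.0, 0.0, 0.0, 1.0]] ['color', 'z_map', 'camera_matrix', 'extrinsics', 'shot']
```

View pics/scene0.png

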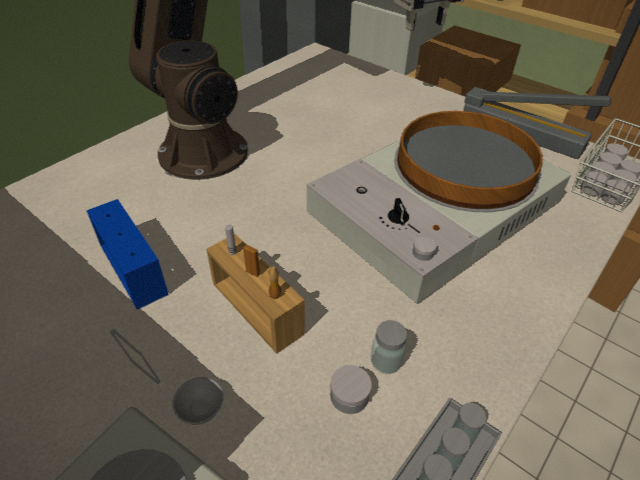

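View pics/top0.png

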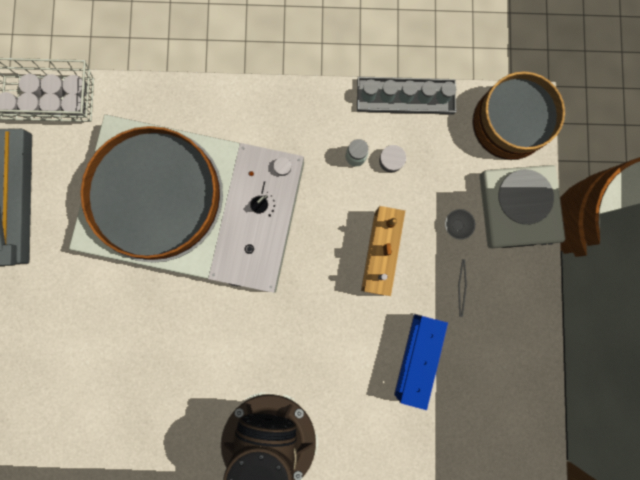

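View pics/wrist0.png

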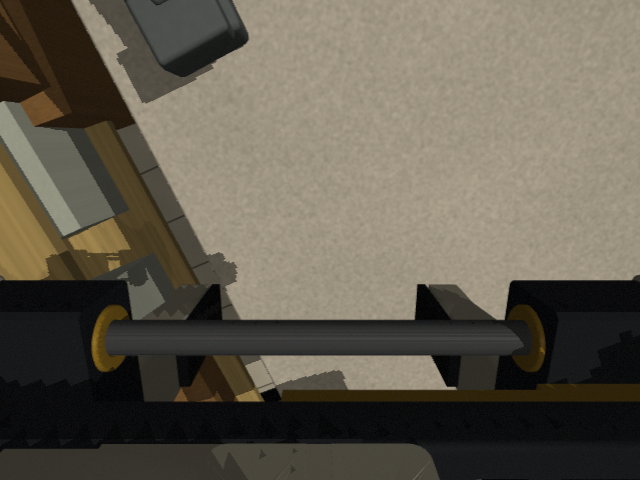

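```bash
cat > h.py <<'E'
import numpy as np,cv2,pickle
def ld(n): return pickle.load(open(n,"rb"))
def deproj(f,u,v,d=None):
    K=f["camera_matrix"];T=f["extrinsics"]
    if d is None: d=f["z_map"][int(round(v)),int(round(u))]
    p=np.array([(u-K[0,2])/K[0,0]*d,-(v-K[1,2])/K[1,1]*d,-d,1])
    return (T@p)[:3]
def onplane(f,u,v,z):
    a=deproj(f,u,v,1.0);c=f["extrinsics"][:3,3]
    return c+(a-c)*(z-c[2])/(a[2]-c[2])
def proj(f,p):
    K=f["camera_matrix"];T=f["extrinsics"]
    q=np.linalg.inv(T)@np.append(p,1);return np.array([K[0,0]*q[0]/-q[2]+K[0,2],K[1,1]*-q[1]/-q[2]+K[1,2]])
def crop(f,l,t,r,b,s,name):
    im=cv2.resize(f["color"][t:b,l:r,::-1],None,fx=s,fy=s,interpolation=cv2.INTER_CUBIC);cv2.imwrite(name,im)
E
python3 - <<'E'
from station import arm, eyes, job, outline_of
from h import *
for n in ["top","scene"]:
    f=eyes.grab_frame(n)
    for l in ["dryer","thermostat","reset_button","rack","pin","spatula","brush","deck_tin","reset_opening"]:
        try:
          for o in outline_of(l,f)[:3]:
            m=o["region"]; vv,uu=np.nonzero(m); 
            P=np.array([deproj(f,u,v) for u,v in zip(uu,vv) if f["z_map"][v,u]>0])
            print(n,l,round(o["score"],2),np.round(o["extent"]),m.sum(),P.mean(0).round(3),P.max(0).round(3),P.min(0).round(3))
        except Exception as e: print(n,l,e)
f=ld("top0.pkl"); crop(f,200,130,310,300,5,"pics/deck_t.png") if 0 else crop(f,205,140,305,260,5,"pics/deck_t.png")
f=ld("scene0.pkl"); crop(f,330,160,480,270,5,"pics/deck_s.png"); crop(f,190,210,320,310,6,"pics/rack_s.png")
E
```

```text
top dryer 0.95 [ 70. 115. 303. 292.] 29235 [0.579 0.202 0.101] [0.806 0.523 0.153] [ 0.373 -0.072 -0.005]
top dryer 0.41 [385. 215. 398. 229.] 93 [ 0.538 -0.282  0.138] [ 0.554 -0.273  0.174] [ 0.529 -0.302  0.098]
top thermostat 0.56 [252. 194. 268. 211.] 270 [0.581 0.03  0.107] [0.605 0.054 0.13 ] [0.562 0.012 0.088]
top rack 0.82 [395. 312. 450. 410.] 3146 [ 0.212 -0.361  0.082] [ 0.322 -0.311  0.11 ] [ 0.088 -0.427 -0.003]
top rack 0.62 [359. 207. 407. 295.] 2455 [ 0.475 -0.269  0.091] [ 0.599 -0.224  0.168] [ 0.368 -0.333 -0.004]
top pin 0.36 [379. 272. 387. 283.] 40 [ 0.41  -0.26   0.157] [ 0.416 -0.255  0.169] [ 0.405 -0.268  0.115]
top spatula 0.49 [384. 241. 391. 256.] 92 [ 0.476 -0.272  0.146] [ 0.492 -0.266  0.167] [ 0.462 -0.289  0.097]
top brush 0.44 [386. 216. 395. 229.] 86 [ 0.538 -0.282  0.141] [ 0.553 -0.273  0.174] [ 0.529 -0.297  0.1  ]
top deck_tin 0.65 [270. 160. 292. 176.] 258 [ 0.672 -0.023  0.114] [ 0.699 -0.003  0.121] [ 0.653 -0.042  0.09 ]
top deck_tin 0.27 [250. 197. 268. 216.] 243 [0.58  0.031 0.108] [0.602 0.054 0.13 ] [0.562 0.012 0.088]
top reset_openi
[... 764 characters left out ...]
.425 -0.003]
scene pin 0.73 [225. 225. 237. 255.] 229 [ 0.415 -0.265  0.134] [ 0.421 -0.238  0.165] [ 0.391 -0.271  0.096]
scene spatula 0.95 [240. 245. 259. 275.] 388 [ 0.48  -0.277  0.134] [ 0.491 -0.269  0.162] [ 0.464 -0.281  0.099]
scene brush 0.79 [269. 263. 282. 300.] 292 [ 0.544 -0.288  0.132] [ 0.552 -0.249  0.167] [ 0.494 -0.295  0.096]
scene deck_tin 0.91 [412. 237. 433. 261.] 438 [ 0.678 -0.03   0.108] [ 0.696 -0.003  0.116] [ 0.655 -0.046  0.088]
scene reset_opening 0.59 [305. 110. 570. 300.] 28850 [0.607 0.151 0.09 ] [0.799 0.615 0.147] [ 0.346 -0.075 -0.004]
scene reset_opening 0.17 [329. 367. 372. 412.] 1615 [ 0.725 -0.309  0.033] [ 0.753 -0.27   0.043] [ 0.674 -0.335 -0.005]
```

View pics/deck_t.png

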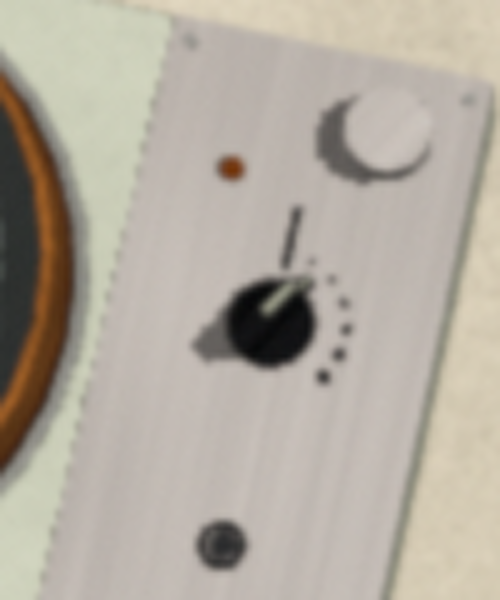

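View pics/deck_s.png

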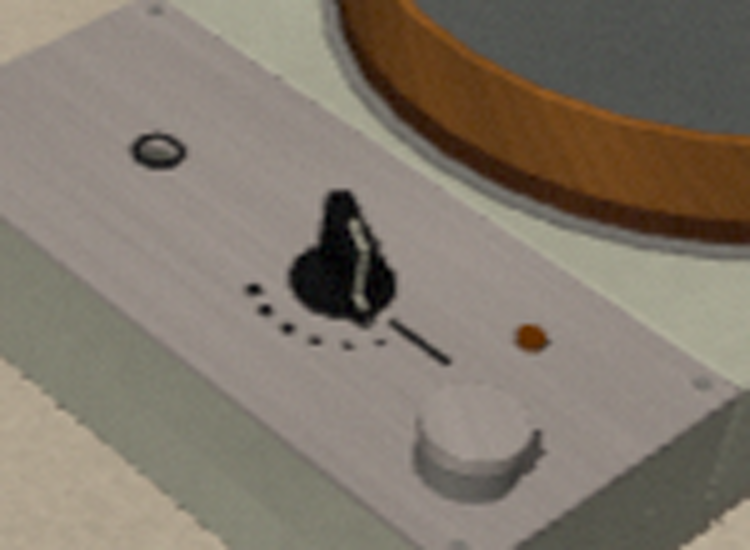

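View pics/rack_s.png

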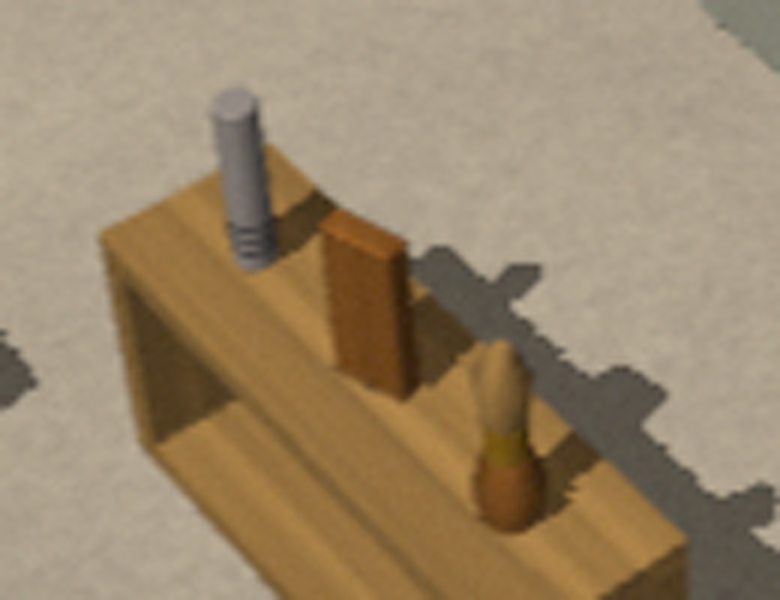

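```bash
python3 - <<'E'
from h import *
t=ld("top0.pkl");s=ld("scene0.pkl")
def T(u,v,z): return onplane(t,205+(u+.5)/5-.5,140+(v+.5)/5-.5,z)
def S(u,v,z): return onplane(s,330+(u+.5)/5-.5,160+(v+.5)/5-.5,z)
print("open",T(221,544,.092),S(159,151,.092))
print("LED",T(231,168,.09),S(532,338,.09))
print("offline",T(287,268,.09),T(297,208,.09),S(391,321,.09),S(449,362,.09))
print("ptr line top z.124",T(266,312,.124),T(298,282,.124))
a=T(221,544,.092);
for nm,(a,p,q) in {"t":(T(221,544,.092),T(287,268,.09),T(297,208,.09)),"s":(S(159,151,.092),S(391,321,.09),S(449,362,.09))}.items():
    d=(p+q)/2-a; psi=np.arctan2(d[1],d[0]); print(nm,psi,"knob",a+.11*np.array([np.cos(psi),np.sin(psi),0]),np.linalg.norm(d))
d=T(298,282,.124)-T(266,312,.124);print("ptr",np.arctan2(d[1],d[0]))
# pin: top cap
print("pin top", onplane(t,383,277,.165))
E
```

```text
open [0.47397701 0.05306216 0.092     ] [0.47790211 0.05033172 0.092     ]
LED [0.6579569  0.05425968 0.09      ] [0.65889682 0.05445413 0.09      ]
offline [0.60915351 0.02559218 0.09      ] [0.63887106 0.02159596 0.09      ] [0.61105237 0.02599463 0.09      ] [0.6412663  0.02070159 0.09      ]
ptr line top z.124 [0.58194565 0.03143864 0.124     ] [0.59660674 0.01678601 0.124     ]
t -0.1939391062781997 knob [0.58191481 0.03186234 0.092     ] 0.15291485047182513
s -0.18003472852685 knob [0.58612423 0.03063471 0.092     ] 0.15070607473350656
ptr -0.7851095598864852
pin top [ 0.40973498 -0.26076423  0.165     ]
```

>>> apply_moves(
  moves=[
    [0.2,0.0287,0.0244,-0.01,0],
    [0.2,0.0287,0.0244,-0.01,0],
    [0.2,0.0287,0.0244,-0.01,0],
    [0.2,0.0287,0.0244,-0.01,0],
    [0.2,0.0287,0.0244,-0.01,0],
    [0.2,0.0287,0.0244,-0.005,0],
    [0.2,0.0287,0.0244,0,0],
    [0.2,0.0287,0.0244,0,0],
    [0.2,0.0287,0.0244,0,0],
    [0.2,0.0287,0.0244,0,0],
    [0.2,0.0287,0.0244,0,0],
    [0.2,0.0287,0.0244,0,0],
  ],
)

```text
t: 2.15
eef_pos: [0.4671, 0.2149, 0.2428]
ee_rot: [-3.141, -0.0, -0.402]
force: [2.0, 0.9, -0.4]
width: 0.0525
```

>>> apply_moves(
  moves=[
    [0.2,0.0287,0.0244,0,0],
    [0.2,0.0287,0.0244,0,0],
    [0.2,0.0287,0.0244,0,0],
    [0.2,0.0287,0.0244,0,0],
    [0.2,0,0,0,0.12],
    [0.2,0,0,0,0.12],
    [0.2,0,0,0,0.12],
    [0.2,0,0,0,0],
  ],
)

```text
t: 2.82
eef_pos: [0.5341, 0.0812, 0.2424]
ee_rot: [-3.142, -0.0, -0.769]
force: [-0.1, 0.8, -0.3]
width: 0.053
```

```bash
python3 - <<'E'
from station import arm, eyes
from h import *
f=eyes.grab_frame("wrist"); s=arm.get_state(); print(s["eef_pos"],s["ee_rot"],s["force"],s["q"],s["width"])
cv2.imwrite("pics/w1.png",f["color"][:,:,::-1]); pickle.dump(f,open("w1.pkl","wb"))
E
```

```text
[0.5340491  0.08155646 0.24242234] [-3.14151159e+00 -3.96590449e-05 -7.61227645e-01] [ 0.03988404 -0.11931927  0.18608777] [ 5.14497418e-01  1.03692014e-01 -1.97448262e-01  1.50492692e-05
 -1.26956696e+00  2.95066801e-01] 0.052429471214345755
```

View pics/w1.png

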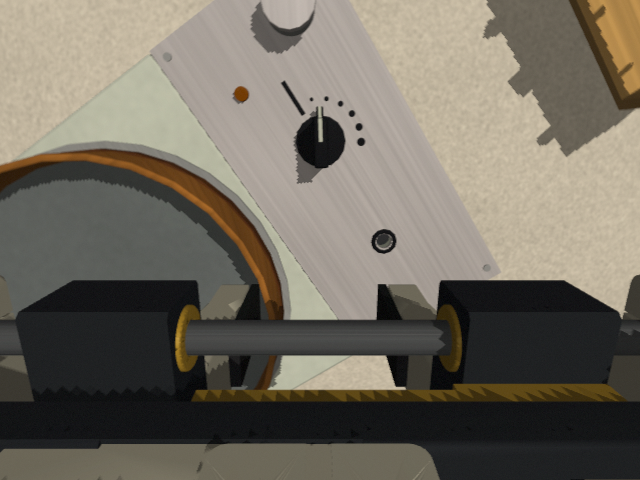

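```bash
python3 - <<'E'
from h import *
f=ld("w1.pkl")
crop(f,260,60,400,180,5,"pics/w1c.png");crop(f,360,215,410,265,8,"pics/w1o.png")
E
```

```text
(no output)
```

View pics/w1c.png

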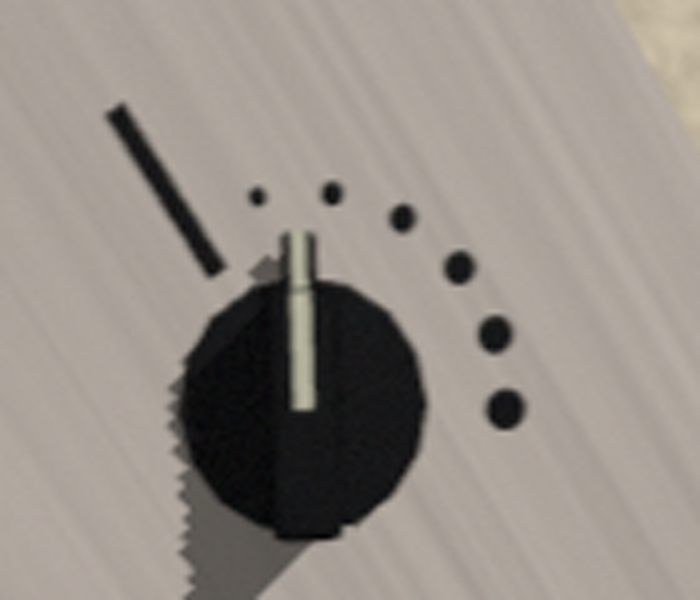

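View pics/w1o.png

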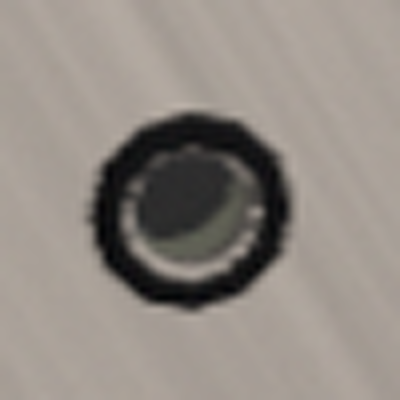

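```bash
cat >> h.py <<'E'
def cp(f,l,t,s,u,v,z): return onplane(f,l+(u+.5)/s-.5,t+(v+.5)/s-.5,z)
E
python3 - <<'E'
from h import *
f=ld("w1.pkl")
W=lambda u,v,z: cp(f,260,60,5,u,v,z)
an=lambda a,b:np.arctan2(*(b-a)[1::-1])
off=[W(215,268,.09),W(117,110,.09)];print("off",off,an(*off))
pt=[W(303,408,.124),W(298,292,.124)];print("ptr",pt,an(*pt))
o=cp(f,360,215,8,192,210,.092);print("open",o, "bez r", np.linalg.norm(cp(f,360,215,8,92,210,.092)-cp(f,360,215,8,292,210,.092)))
disc=W(302,402,.0945);print("disc",disc)
d=(off[0]+off[1])/2-o;psi=np.arctan2(d[1],d[0]);print("psi",psi,"knob",o+.11*np.array([np.cos(psi),np.sin(psi),0]))
for n in [(167,57),(486,268)]: print(onplane(f,*n,.09))
tx=np.array([np.cos(-.7612),np.sin(-.7612)]);ty=np.array([tx[1],-tx[0]])
for k in (disc[:2],(o+.11*np.array([np.cos(psi),np.sin(psi),0]))[:2],pt[0][:2]): print("shift",(k-[.5341,.0814])@tx,(k-[.5341,.0814])@ty)
E
```

```text
off [array([0.61066703, 0.02593045, 0.09      ]), array([0.64044427, 0.01999876, 0.09      ])] -0.19662825803161912
ptr [array([0.58341123, 0.03119807, 0.124     ]), array([0.59667687, 0.01950556, 0.124     ])] -0.7224505566344124
open [0.47582623 0.05132134 0.092     ] bez r 0.023671035648946424
disc [0.58396228 0.03066659 0.0945    ]
psi -0.1871697864291937 knob [0.58390506 0.03085266 0.092     ]
[0.72152771 0.07631909 0.09      ]
[ 0.38542639 -0.00200214  0.09      ]
shift 0.07109616408330609 0.002336891860565313
shift 0.07092638978502609 0.002241645435953783
shift 0.07033059039760443 0.0023322111996733636
```

>>> apply_moves(
  moves=[
    [0.2,0.036,0.001,0,0],
    [0.2,0.035,0.001,0,-0.03],
    [0.2,0,0,0.03,0],
    [0.2,0,0,0.035,0],
    [0.2,0,0,0.03,0],
    [0.2,0,0,0.02,0],
    [0.2,0,0,0.015,0],
    [0.2,0,0,0.008,0],
    [0.2,0,0,0.005,0],
    [0.2,0,0,0,0],
  ],
  newtons=25,
)

```text
t: 3.7
eef_pos: [0.5838, 0.0315, 0.0989]
ee_rot: [3.141, 0.0, -0.731]
force: [0.1, -0.9, -0.3]
width: 0.0525
```

>>> apply_moves(
  moves=[
    [-1,0,0,0,0],
    [-1,0,0,0,0],
    [-1,0,0,0,0],
    [-1,0,0,0,0],
    [-1,0,0,0,0],
    [-1,0,0,0,0],
    [-1,0,0,0,0],
  ],
  newtons=25,
)

```text
t: 4.28
eef_pos: [0.584, 0.0313, 0.0995]
ee_rot: [-3.141, -0.0, -0.733]
force: [0.4, 0.7, 0.6]
width: 0.0113
```

>>> apply_moves(
  moves=[
    [-1,0,0,0,-0.05],
    [-1,0,0,0,-0.1],
    [-1,0,0,0,-0.1],
    [-1,0,0,0,-0.1],
    [-1,0,0,0,-0.1],
    [-1,0,0,0,-0.06],
    [-1,0,0,0,-0.03],
    [-1,0,0,0,0],
    [-1,0,0,0,0],
  ],
)

```text
t: 5.03
eef_pos: [0.584, 0.0313, 0.0994]
ee_rot: [3.142, 0.0, -0.194]
force: [0.1, 0.9, 0.0]
width: 0.0008
```

>>> apply_moves(
  moves=[
    [0.2,0,0,0,0],
    [0.2,0,0,0,0],
    [0.2,0,0,0,0],
    [0.2,0,0,0,0],
    [0.2,0,0,-0.02,0],
    [0.2,0,0,-0.03,0],
    [0.2,0,0,-0.04,0],
    [0.2,-0.02,0,-0.03,0],
    [0.2,-0.04,0,0,0],
    [0.2,-0.01,0,0,0],
    [0.2,0,0,0,0],
  ],
)

```text
t: 5.95
eef_pos: [0.5132, 0.045, 0.2206]
ee_rot: [-3.14, -0.001, -0.192]
force: [0.5, 0.1, -0.6]
width: 0.0524
```

```bash
python3 - <<'E'
from station import arm, eyes
from h import *
f=eyes.grab_frame("wrist"); s=arm.get_state(); print(s["eef_pos"],s["ee_rot"],s["force"],s["q"],s["width"])
cv2.imwrite("pics/w2.png",f["color"][:,:,::-1]); pickle.dump(f,open("w2.pkl","wb"))
crop(f,240,60,400,180,5,"pics/w2c.png")
t=eyes.grab_frame("top");pickle.dump(t,open("top2.pkl","wb"));crop(t,205,140,305,260,5,"pics/t2.png")
E
```

```text
[0.51453113 0.04496125 0.22030877] [-3.14028549e+00 -1.51346773e-03 -1.91815730e-01] [-0.57222553  0.41385738 -0.2789796 ] [ 4.67533481e-01  7.33435526e-02 -2.81818535e-01 -1.13156755e-04
 -1.21363724e+00  9.11487561e-01] 0.052741532656995535
```

View pics/w2.png

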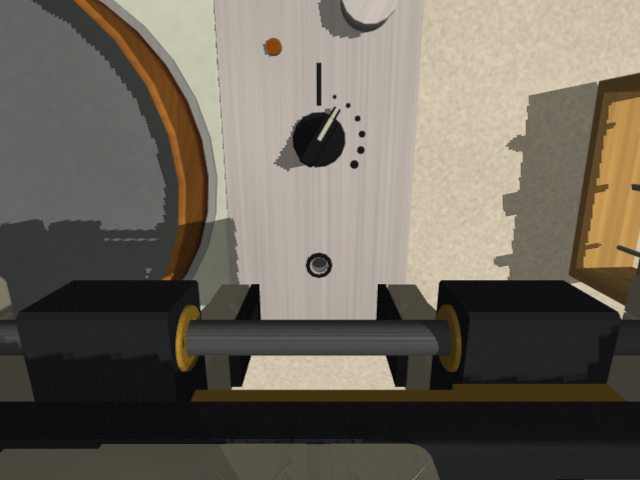

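View pics/w2c.png

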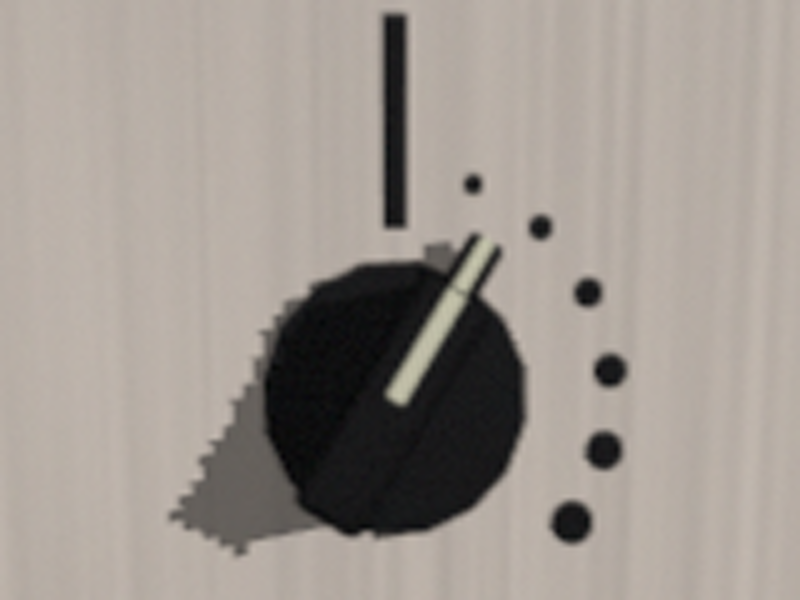

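```bash
python3 - <<'E'
from h import *
f=ld("w2.pkl")
W=lambda u,v,z: cp(f,240,60,5,u,v,z)
an=lambda a,b:np.arctan2(*(b-a)[1::-1])
off=[W(396,225,.09),W(396,16,.09)];print("off",off,an(*off))
pt=[W(398,398,.124),W(461,289,.124)];print("ptr",pt,an(*pt))
pt=[W(398,398,.124),W(485,240,.110)];print("ptr",pt,an(*pt))
print("disc",W(395,400,.0945))
for v in range(250,520,20):
    u=398+(398-v)*0.577; U=240+u/5;V=60+v/5; print(v,deproj(f,U,V).round(4))
print(deproj(f,300,220),deproj(f,350,80))
E
```

```text
off [array([0.61028376, 0.0255103 , 0.09      ]), array([0.64084624, 0.01960663, 0.09      ])] -0.19081706110481647
ptr [array([0.58369667, 0.03034846, 0.124     ]), array([0.59709093, 0.01834443, 0.124     ])] -0.7307154564034479
ptr [array([0.58369667, 0.03034846, 0.124     ]), array([0.60399617, 0.0128753 , 0.11      ])] -0.7107125455692348
disc [0.583406   0.03087005 0.0945    ]
250 [0.6027 0.0127 0.1031]
270 [0.6001 0.015  0.1026]
290 [0.5967 0.0181 0.122 ]
310 [0.5942 0.0204 0.1234]
330 [0.5918 0.0226 0.124 ]
350 [0.5893 0.0248 0.1242]
370 [0.5868 0.027  0.1242]
390 [0.5844 0.0292 0.1236]
410 [0.5819 0.0315 0.1246]
430 [0.5793 0.0337 0.1237]
450 [0.5768 0.036  0.1221]
470 [0.5742 0.0383 0.1229]
490 [0.5717 0.0406 0.1224]
510 [0.5691 0.0429 0.1226]
[0.51937209 0.05995465 0.08919677] [ 0.62381091 -0.00255245  0.08928646]
```

View pics/t2.png

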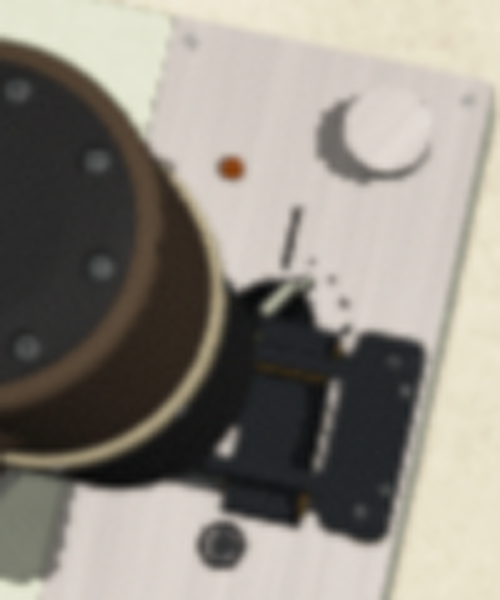

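```bash
python3 - <<'E'
from h import *
f=ld("w2.pkl")
tcp=np.array([.5145,.04496,.2203]);print(proj(f,tcp),proj(f,tcp+[0,0,.019]))
for (u,v) in [(252,300),(252,340),(252,375),(384,300),(384,340),(384,375),(230,300),(405,300),(405,290),(318,338),(318,380)]:
    print(u,v,(deproj(f,u,v)-tcp).round(4))
z=f["z_map"];print(z[270:400:6,384].round(3),z[338,200:440:10].round(3))
crop(f,200,270,450,400,3,"pics/w2f.png")
E
```

```text
[317.15070055 272.83455206] [316.99892118 285.74801321]
252 300 [0.0138 0.0236 0.0568]
252 340 [0.0306 0.0082 0.1221]
252 375 [-0.1971  0.1231 -0.2209]
384 300 [ 0.0039 -0.0282  0.057 ]
384 340 [ 0.0251 -0.0204  0.1222]
384 375 [-0.2284 -0.0406 -0.2206]
230 300 [0.017  0.0309 0.0609]
405 300 [ 0.0038 -0.0359  0.0602]
405 290 [ 0.0032 -0.0382  0.0495]
318 338 [ 0.0276 -0.006   0.1208]
318 380 [-0.219   0.0424 -0.2194]
[0.347 0.348 0.351 0.165 0.158 0.152 0.152 0.153 0.153 0.086 0.085 0.083
 0.083 0.084 0.086 0.475 0.476 0.479 0.48  0.483 0.077 0.076] [0.083 0.083 0.084 0.084 0.084 0.083 0.083 0.084 0.084 0.084 0.083 0.085
 0.084 0.084 0.084 0.084 0.    0.085 0.083 0.082 0.084 0.084 0.084 0.083]
```

View pics/w2f.png

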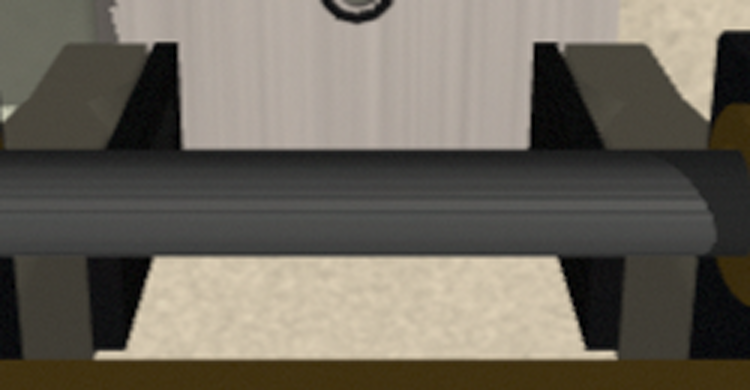

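```bash
python3 - <<'E'
from station import arm, eyes
from h import *
f=eyes.grab_frame("scene"); s=arm.get_state(); tcp=s["eef_pos"];print(tcp)
pickle.dump(f,open("s3.pkl","wb"))
u,v=proj(f,tcp);print(u,v)
im=f["color"].copy();
for dz in (0,.019,.066):
  a=proj(f,tcp+[0,0,dz]);cv2.circle(im,tuple(int(round(x)) for x in a),1,(255,0,0),-1)
l,t=int(u)-80,max(int(v)-80,0); g=dict(color=im);crop(g,max(l,0),t,l+160,t+120,5,"pics/s3.png");print(l,t)
w=ld("w2.pkl")
for r in (280,283,284,285,286,288,292,296,300): print(r,w["z_map"][r,384],(deproj(w,384,r)-tcp).round(4),w["color"][r,384])
E
```

```text
[0.51562609 0.04479785 0.21946698]
380.5087813377135 147.40329215895937
300 67
280 0.34889618 [-0.0658 -0.0493 -0.1293] [183 173 165]
283 0.35009828 [-0.0688 -0.0489 -0.1297] [181 171 163]
284 0.1688253 [ 0.002  -0.0309  0.0401] [52 50 47]
285 0.16746993 [ 0.0021 -0.0307  0.0415] [ 9 12 12]
286 0.16649829 [ 0.0021 -0.0305  0.0425] [9 7 6]
288 0.16466036 [ 0.002  -0.0301  0.0445] [ 8 12  6]
292 0.15949136 [ 0.0025 -0.0293  0.0497] [ 7 10  9]
296 0.1567521 [ 0.0021 -0.0288  0.0527] [12 13 12]
300 0.15167175 [ 0.0027 -0.028   0.0579] [10  9  6]
```

View pics/s3.png

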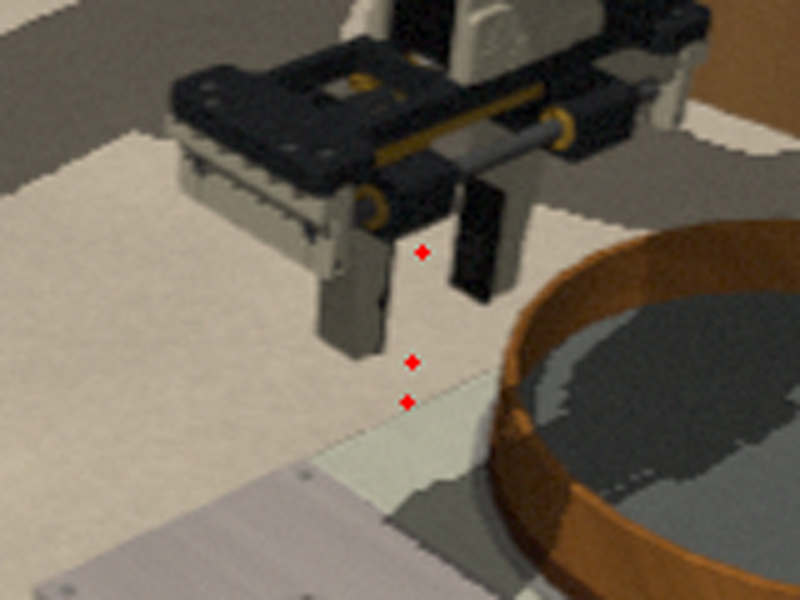

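```bash
python3 - <<'E'
from h import *
f=ld("s3.pkl");w=ld("w2.pkl")
tcp=np.array([.5145,.0449,.2200]);yaw=-.1918
tx=np.array([np.cos(yaw),np.sin(yaw),0]);ty=np.array([tx[1],-tx[0],0])
def loc(p): d=p-tcp; return np.array([d@tx,d@ty,d[2]]).round(4)
for n,(a,b) in {"near":(355,356),"nearR":(383,350),"nearL":(322,336),"far":(487,300),"farL":(453,284),"farR":(512,285)}.items():
    for db in (-4,-10): print(n,loc(deproj(f,300+a/5,67+(b+db)/5)))
Q=[]
for v in range(67,187):
  for u in range(300,460):
    q=loc(deproj(f,u,v)) if f["z_map"][v,u]>0 else None
    if q is not None and abs(q[0])<.03 and abs(q[1])<.07 and -.03<q[2]<.1: Q.append(q)
Q=np.array(Q);print(len(Q));
h=np.histogram(Q[:,2],bins=np.arange(-.03,.1,.005));print(h[0])
for lo in (.03,.035,.04,.045,.05,.055):
    m=(Q[:,2]>lo)&(Q[:,2]<lo+.005)
    for s in (1,-1):
        k=m&(Q[:,1]*s>0)
        if k.any():print(lo,s,Q[k].min(0),Q[k].max(0))
Q=[]
for v in range(280,330):
  for u in range(200,440):
    q=loc(deproj(w,u,v))
    if abs(q[1])<.07 and q[2]>-.03: Q.append(q)
Q=np.array(Q);print("wrist",Q.min(0),Q.max(0))
m=Q[:,2]<.046
for s in (1,-1): k=m&(Q[:,1]*s>0);print(Q[k].min(0),Q[k].max(0))
E
```

```text
near [0.0132 0.0421 0.0446]
near [0.012  0.0412 0.0462]
nearR [-0.2678 -0.278  -0.2192]
nearR [-0.2779 -0.2884 -0.2244]
nearL [-0.006   0.0404  0.0428]
nearL [-0.0052  0.0415  0.0462]
far [ 0.0117 -0.0283  0.0411]
far [ 0.0098 -0.03    0.0421]
farL [-0.0053 -0.0273  0.0402]
farL [-0.0045 -0.026   0.0437]
farR [ 0.0131 -0.0397  0.0441]
farR [ 0.0116 -0.041   0.0454]
688
[ 0  0  0  0  0  0  0  0  0  0  0  0  0 14 56 70 69 66 60 70 63 56 67 43
 39]
0.035 1 [-0.0076  0.0287  0.0382] [0.0105 0.0408 0.0399]
0.035 -1 [-0.0099 -0.0304  0.0373] [ 0.0103 -0.0259  0.0395]
0.04 1 [-0.0087  0.0257  0.0402] [0.0135 0.0432 0.0448]
0.04 -1 [-0.0084 -0.0407  0.0402] [ 0.0126 -0.0242  0.0445]
0.045 1 [-0.0096  0.0277  0.0451] [0.0131 0.0441 0.0498]
0.045 -1 [-0.0087 -0.0423  0.0451] [ 0.0136 -0.0252  0.0498]
0.05 1 [-0.0109  0.028   0.0502] [0.0133 0.0432 0.0548]
0.05 -1 [-0.0103 -0.0422  0.0501] [ 0.0142 -0.0254  0.0549]
0.055 1 [-0.01    0.0239  0.0551] [0.0134 0.044  0.0597]
0.055 -1 [-0.0082 -0.0398  0.0553] [ 0.0135 -0.0248  0.0599]
wrist [-0.0069 -0.0428  0.0388] [0.0714 0.0443 0.1975]
[-0.0069  0.0267  0.0388] [0.011  0.0425 0.0459]
[-0.0069 -0.0411  0.0388] [ 0.0109 -0.0255  0.0459]
```

```bash
python3 - <<'E'
from h import *
f=ld("s3.pkl")
tcp=np.array([.5145,.0449,.2200]);yaw=-.1918
tx=np.array([np.cos(yaw),np.sin(yaw),0]);ty=np.array([tx[1],-tx[0],0])
Q=[]
for v in range(0,190):
  for u in range(280,480):
    if f["z_map"][v,u]>0:
      d=deproj(f,u,v)-tcp;q=[d@tx,d@ty,d[2]]
      if abs(q[0])<.06 and abs(q[1])<.12 and q[2]>0: Q.append(q)
Q=np.array(Q)
for a in np.arange(-.12,.12,.01):
    k=(Q[:,1]>=a)&(Q[:,1]<a+.01)
    if k.sum()>3: print(round(a,2),k.sum(),np.sort(Q[k,2])[:3].round(3))
print("sieve rim z",max(deproj(f,u,v)[2] for u in range(400,540) for v in range(108,130) if f["z_map"][v,u]>0))
E
```

```text
-0.1 54 [0.129 0.13  0.133]
-0.09 220 [0.103 0.103 0.104]
-0.08 136 [0.107 0.109 0.11 ]
-0.07 67 [0.113 0.116 0.122]
-0.06 108 [0.108 0.109 0.109]
-0.05 249 [0.041 0.045 0.047]
-0.04 431 [0.037 0.042 0.042]
-0.03 481 [0.037 0.038 0.038]
-0.02 262 [0.114 0.115 0.116]
-0.01 344 [0.115 0.115 0.116]
-0.0 449 [0.114 0.114 0.115]
0.01 1130 [0.115 0.115 0.116]
0.02 692 [0.039 0.041 0.043]
0.03 887 [0.038 0.04  0.04 ]
0.04 1059 [0.04 0.04 0.04]
0.05 157 [0.107 0.108 0.108]
0.06 116 [0.108 0.108 0.108]
0.07 156 [0.117 0.117 0.118]
0.08 523 [0.102 0.103 0.103]
0.09 419 [0.106 0.109 0.115]
sieve rim z 0.2984332883915025
```

>>> apply_moves(
  moves=[
    [0.2,0.035,0.0005,0,0],
    [0.2,0.035,0,0,0],
    [0.2,0,0,0,0.107],
    [0.2,0,0,0,0.107],
    [0.2,0,0,0.01,0.107],
    [0.2,0,0,0.02,0.107],
    [0.2,0,0,0.03,0.108],
    [0.2,0,0,0.02,0],
    [0.2,0,0,0.015,0],
    [0.2,0,0,0,0],
  ],
)

```text
t: 6.93
eef_pos: [0.582, 0.0299, 0.1197]
ee_rot: [3.135, 0.004, -0.73]
force: [-0.8, -0.1, -0.2]
width: 0.0525
```

```bash
python3 - <<'E'
from station import arm, eyes
from h import *
f=eyes.grab_frame("scene"); s=arm.get_state(); print(s["eef_pos"],s["ee_rot"],s["force"])
crop(f,320,110,470,230,5,"pics/s4.png")
E
```

```text
[0.58317789 0.03005727 0.12190943] [ 3.13712543e+00  2.21991579e-03 -7.29349777e-01] [-0.49902845  0.22400865  0.71898266]
```

View pics/s4.png

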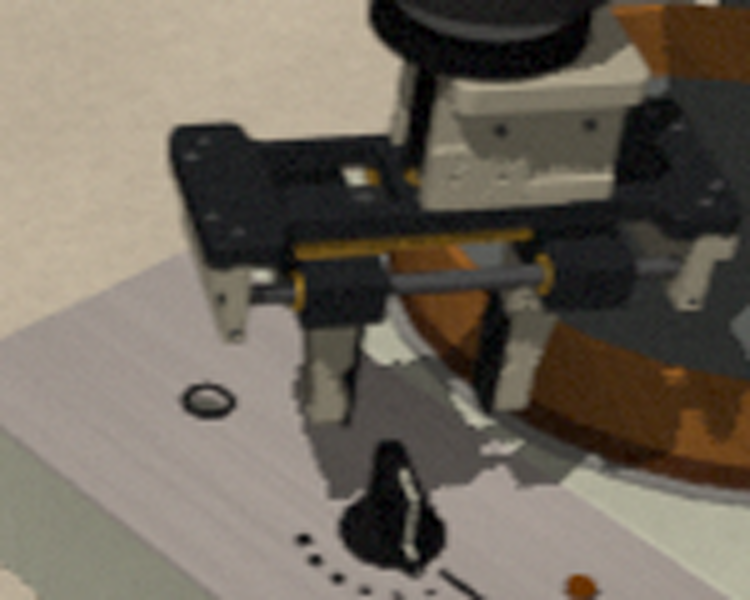

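Both cameras put the fingertips about 38 mm above the reported TCP, so the first grip closed above the bar. I'm descending with that correction, in small steps and watching the force.

>>> apply_moves(
  moves=[
    [0.2,0,0,0.012,0],
    [0.2,0,0,0.015,0],
    [0.2,0,0,0.012,0],
    [0.2,0,0,0.008,0],
    [0.2,0,0,0.006,0],
    [0.2,0,0,0.004,0],
    [0.2,0,0,0,0],
    [0.2,0,0,0,0],
  ],
)

```text
t: 7.65
eef_pos: [0.5843, 0.0308, 0.0678]
ee_rot: [-3.141, -0.0, -0.729]
force: [0.7, -0.3, 0.4]
width: 0.0525
```

>>> apply_moves(
  moves=[
    [-1,0,0,0,0],
    [-1,0,0,0,0],
    [-1,0,0,0,0],
    [-1,0,0,0,0],
    [-1,0,0,0,0],
    [-1,0,0,0,0],
    [-1,0,0,0,0],
    [-1,0,0,0,0],
    [-1,0,0,0,0],
  ],
  newtons=25,
)

```text
t: 8.4
eef_pos: [0.5836, 0.0305, 0.0674]
ee_rot: [3.141, 0.0, -0.729]
force: [-1.1, -1.5, 1.9]
width: 0.0118
```

```bash
python3 - <<'E'
from station import arm, eyes
from h import *
f=eyes.grab_frame("scene"); s=arm.get_state(); print(s["eef_pos"],s["ee_rot"],s["force"],s["moment"],s["width"])
crop(f,320,110,470,230,5,"pics/s5.png")
E
```

```text
[0.58364517 0.03052664 0.06744422] [ 3.14111737e+00  7.13878828e-05 -7.28893334e-01] [-1.32274233 -1.0094967   2.90503819] [-0.64056266  0.47472416 -0.03206008] 0.01132048889923236
```

View pics/s5.png

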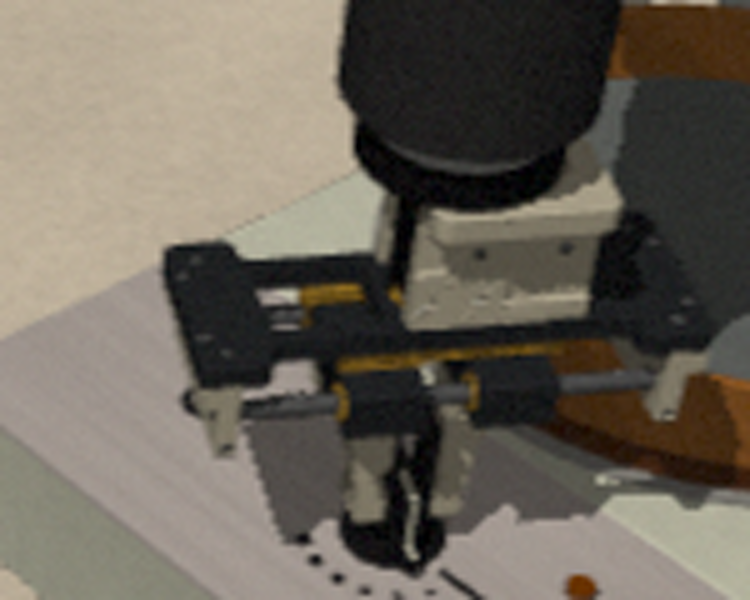

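Now the bar is really between the pads (width 11.6 mm). Next I turn it to off.

>>> apply_moves(
  moves=[
    [-1,0,0,0,-0.05],
    [-1,0,0,0,-0.1],
    [-1,0,0,0,-0.1],
    [-1,0,0,0,-0.1],
    [-1,0,0,0,-0.1],
    [-1,0,0,0,-0.06],
    [-1,0,0,0,-0.03],
    [-1,0,0,0,0],
    [-1,0,0,0,0],
    [-1,0,0,0,0],
  ],
)

```text
t: 9.28
eef_pos: [0.584, 0.0311, 0.0674]
ee_rot: [-3.141, -0.0, -0.19]
force: [-1.5, 1.0, 1.4]
width: 0.0117
```

>>> apply_moves(
  moves=[
    [0.2,0,0,0,0],
    [0.2,0,0,0,0],
    [0.2,0,0,0,0],
    [0.2,0,0,0,0],
    [0.2,0,0,-0.02,0],
    [0.2,0,0,-0.03,0],
    [0.2,0,0,-0.04,0],
    [0.2,0,0,-0.04,0],
    [0.2,-0.03,0,-0.02,0],
    [0.2,-0.04,0,0,0],
    [0.2,0,0,0,0],
    [0.2,0,0,0,0],
  ],
)

```text
t: 10.28
eef_pos: [0.5139, 0.0441, 0.2185]
ee_rot: [-3.14, -0.002, -0.188]
force: [-0.3, 0.2, 0.7]
width: 0.0526
```

```bash
python3 - <<'E'
from station import arm, eyes
from h import *
f=eyes.grab_frame("wrist"); s=arm.get_state(); print(s["eef_pos"],s["ee_rot"],s["force"],s["width"])
pickle.dump(f,open("w6.pkl","wb"))
crop(f,240,60,400,180,5,"pics/w6c.png")
E
```

```text
[0.51485137 0.04407331 0.21809947] [-3.14064907e+00 -1.39705225e-03 -1.88032060e-01] [ 0.42666428  0.16230577 -0.66322249] 0.05277608291922746
```

View pics/w6c.png

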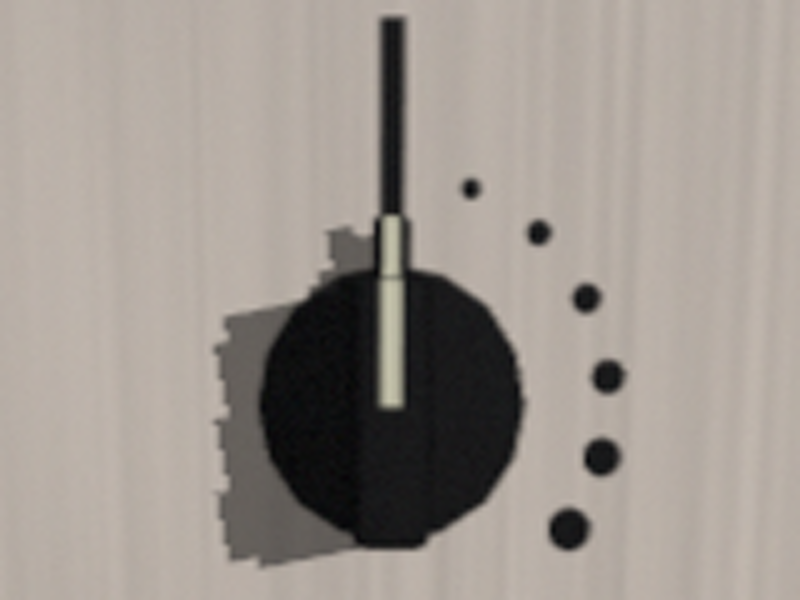

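The knob now points at the off line; the white line and the black line are collinear at crop column ~392. Next is the pin, the grey cylinder at scene (230,240) / top (383,277). The candidates were:
- the brown flat spatula at scene (250,260)
- the brush at (274,285)
- the empty blue rack at (125,250), not meant

The pin is the one that fits the description.

>>> apply_moves(
  moves=[
    [0.2,-0.0113,0.0354,-0.005,0],
    [0.2,-0.0113,0.0354,-0.005,0],
    [0.2,-0.0113,0.0354,-0.005,0],
    [0.2,-0.0113,0.0354,-0.005,0],
    [0.2,-0.0113,0.0354,-0.005,0],
    [0.2,-0.0113,0.0354,-0.005,0],
    [0.2,-0.0113,0.0354,-0.005,0],
    [0.2,-0.0113,0.0354,-0.005,0],
    [0.2,-0.0113,0.0354,0,0],
    [0.2,0,0,0,0],
    [0.2,0,0,0,0],
  ],
)

```text
t: 11.25
eef_pos: [0.3548, -0.2519, 0.257]
ee_rot: [3.141, 0.001, -0.194]
force: [0.2, 0.2, -0.5]
width: 0.0525
```

```bash
python3 - <<'E'
from station import arm, eyes, outline_of
from h import *
f=eyes.grab_frame("wrist"); s=arm.get_state(); print(s["eef_pos"],s["ee_rot"],s["force"],s["q"])
cv2.imwrite("pics/w7.png",f["color"][:,:,::-1]); pickle.dump(f,open("w7.pkl","wb"))
for o in outline_of("pin",f)[:3]: print(o["score"],o["extent"])
E
```

```text
[ 0.35534289 -0.25098463  0.25690656] [ 3.14150721e+00  1.01156923e-03 -1.91974865e-01] [ 0.29990726  0.41391893 -0.06202811] [-1.58322857e-01 -9.30763759e-02 -3.63080396e-01  5.32773109e-05
 -1.30180618e+00  1.53713018e+00]
0.87 [307.7, 145.9, 327.0, 166.5]
```

View pics/w7.png

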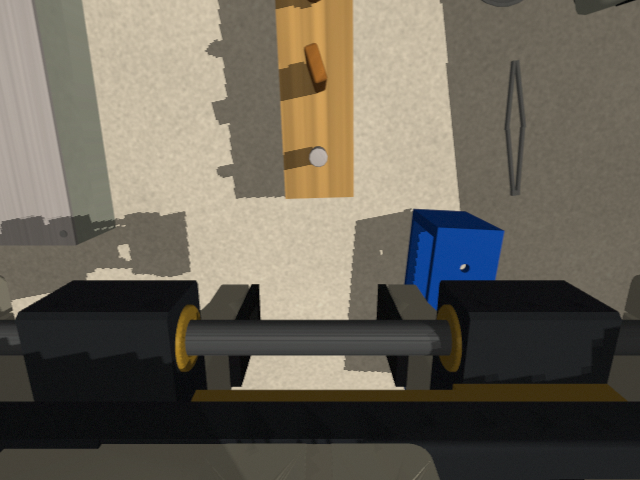

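```bash
python3 - <<'E'
from h import *
f=ld("w7.pkl");crop(f,280,120,360,200,7,"pics/w7c.png")
print(deproj(f,318,156)); p=onplane(f,318,156,.165);print(p)
d=p-[.3550,-.2513,.257];y=-.192
print(d[:2]@[np.cos(y),np.sin(y)],d[:2]@[np.sin(y),-np.cos(y)])
a=onplane(f,353,196,.1);b=onplane(f,353,20,.1);print(a,b,np.arctan2(*(b-a)[1::-1]))
w=ld("w6.pkl")
crop(w,290,235,350,295,8,"pics/w6o.png")
E
```

```text
[ 0.41332188 -0.26370434  0.16497562]
[ 0.41332299 -0.26370455  0.165     ]
0.059618349338716736 0.0010472680211533608
[ 0.36832172 -0.28823975  0.1       ] [ 0.51286017 -0.31278038  0.1       ] -0.16818231582164603
```

View pics/w7c.png

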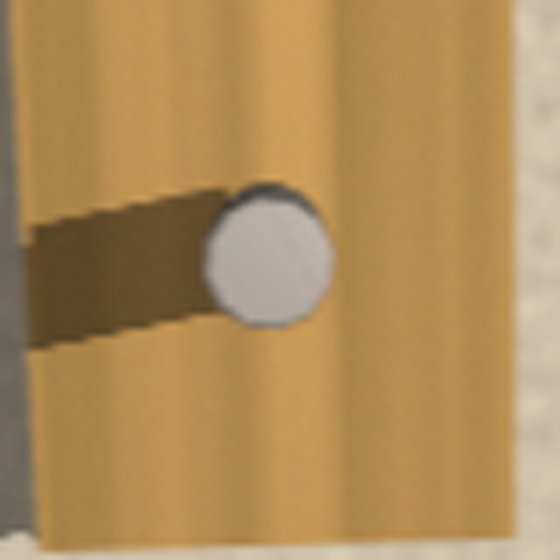

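View pics/w6o.png

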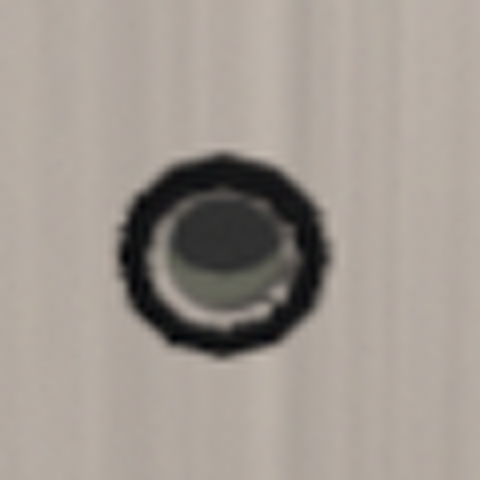

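>>> apply_moves(
  moves=[
    [0.2,0.029,0.0005,0,0],
    [0.2,0.03,0.0005,0,0],
    [0.2,0,0,0.03,0],
    [0.2,0,0,0.035,0],
    [0.2,0,0,0.035,0],
    [0.2,0,0,0.025,0],
    [0.2,0,0,0.02,0],
    [0.2,0,0,0.015,0],
    [0.2,0,0,0.008,0],
    [0.2,0,0,0.005,0],
    [0.2,0,0,0,0],
  ],
)

```text
t: 12.27
eef_pos: [0.4135, -0.2613, 0.0836]
ee_rot: [3.142, 0.001, -0.187]
force: [-0.6, 0.0, 0.2]
width: 0.0527
```

>>> apply_moves(
  moves=[
    [-1,0,0,0,0],
    [-1,0,0,0,0],
    [-1,0,0,0,0],
    [-1,0,0,0,0],
    [-1,0,0,0,0],
    [-1,0,0,0,0],
    [-1,0,0,0,0],
    [-1,0,0,0,0],
    [-1,0,0,0,0],
  ],
  newtons=40,
)

```text
t: 13.02
eef_pos: [0.4133, -0.2621, 0.0846]
ee_rot: [3.141, -0.0, -0.189]
force: [-0.2, -0.1, 2.4]
width: 0.013
```

```bash
python3 - <<'E'
from station import arm, eyes
from h import *
f=eyes.grab_frame("scene"); s=arm.get_state(); print(s["eef_pos"],s["ee_rot"],s["force"],s["moment"],s["width"])
crop(f,160,150,310,270,5,"pics/s8.png")
E
```

```text
[ 0.41330595 -0.26209147  0.08460173] [ 3.14144960e+00 -3.02612394e-04 -1.88746486e-01] [-0.88249126  0.59578909  2.6270518 ] [0.03251058 0.29779294 0.01674723] 0.01312658496030046
```

View pics/s8.png

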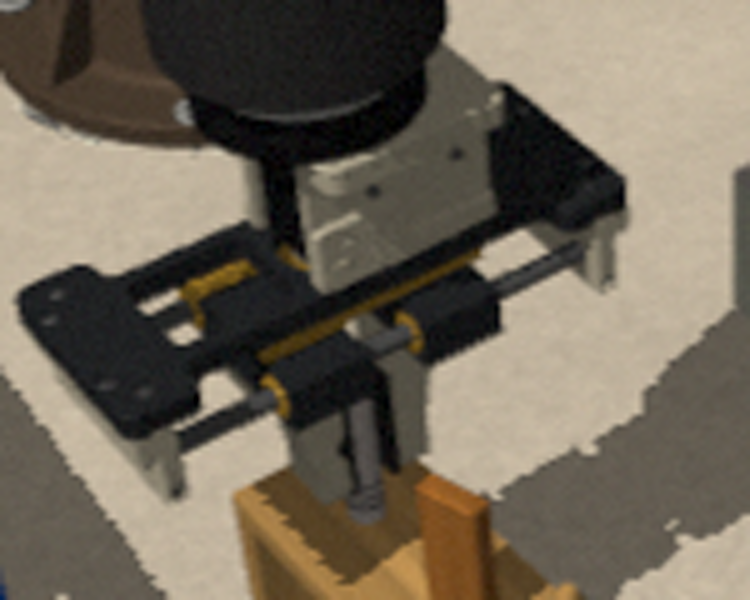

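>>> apply_moves(
  moves=[
    [-1,0,0,-0.008,0],
    [-1,0,0,-0.015,0],
    [-1,0,0,-0.02,0],
    [-1,0,0,-0.025,0],
    [-1,0,0,-0.03,0],
    [-1,0,0,-0.03,0],
    [-1,0,0,-0.02,0],
    [-1,0,0,-0.01,0],
    [-1,0,0,0,0],
    [-1,0,0,0,0],
  ],
)

```text
t: 13.9
eef_pos: [0.4129, -0.2617, 0.2419]
ee_rot: [-3.141, 0.0, -0.189]
force: [0.5, -0.2, -0.6]
width: 0.0134
```

```bash
python3 - <<'E'
from station import arm, eyes
from h import *
f=eyes.grab_frame("scene"); s=arm.get_state(); print(s["eef_pos"],s["ee_rot"],s["force"],s["moment"],s["width"])
pickle.dump([f,s],open("s9.pkl","wb"))
crop(f,150,110,300,250,4,"pics/s9.png")
E
```

```text
[ 0.41245337 -0.2615583   0.24108813] [-3.14094296e+00  1.75739505e-03 -1.89038989e-01] [ 0.60758446  0.04322074 -1.42511479] [-0.053429   -0.03883038  0.06705481] 0.013412509215951196
```

View pics/s9.png

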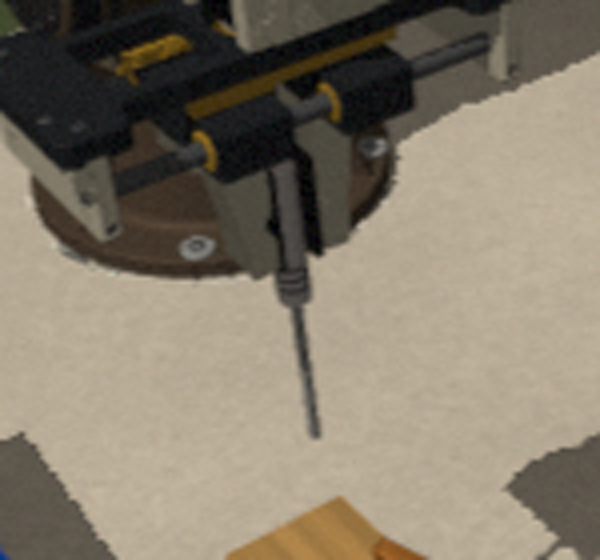

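```bash
python3 - <<'E'
from h import *
f,s=ld("s9.pkl")
e=s["eef_pos"]
for nm,o in {"tip":-.0596,"und":.0154,"top":.0804}.items():
    print(nm,(proj(f,e+[0,0,o])-[150,110])*4+1.5)
d=.0;z=f["z_map"]
for (u,v) in [(316,432),(313,420),(305,370),(298,315),(290,280),(287,200)]: print(u,v,(deproj(f,150+u/4,110+v/4)-e).round(4))
E
```

```text
tip [312.58005272 435.16561438]
und [292.92189427 297.70708941]
top [273.75798734 163.70458934]
316 432 [ 0.0015  0.0016 -0.0588]
313 420 [ 0.0002  0.0019 -0.0529]
305 370 [ 0.0025 -0.0003 -0.0221]
298 315 [0.0022 0.0003 0.0067]
290 280 [ 0.0056 -0.0038  0.0287]
287 200 [ 0.0073 -0.0011  0.0668]
```

>>> apply_moves(
  moves=[
    [-1,0,-0.019,0,0],
    [-1,0.001,-0.034,0,0],
    [-1,0.001,-0.034,0,0],
    [-1,0.001,-0.036,0,0],
    [-1,0,-0.036,0,0],
    [-1,0,-0.036,0,0],
    [-1,0,-0.036,0,0],
    [-1,0,-0.034,0,0],
    [-1,0,-0.034,0,0],
    [-1,0,-0.02,0,0],
    [-1,0,0,0,0],
    [-1,0,0,0,0],
  ],
)

```text
t: 14.95
eef_pos: [0.4752, 0.0516, 0.2404]
ee_rot: [3.14, 0.003, -0.187]
force: [-0.6, -0.8, -0.8]
width: 0.0135
```

>>> apply_moves(
  moves=[
    [-1,0,0,0.015,0],
    [-1,0,0,0.025,0],
    [-1,0,0,0.02,0],
    [-1,0,0,0.012,0],
    [-1,0,0,0,0],
    [-1,0,0,0,0],
  ],
)

```text
t: 15.45
eef_pos: [0.4753, 0.0497, 0.1696]
ee_rot: [3.14, 0.002, -0.19]
force: [-0.1, 0.1, -0.5]
width: 0.0133
```

```bash
python3 - <<'E'
from station import arm, eyes
from h import *
f=eyes.grab_frame("scene"); w=eyes.grab_frame("wrist");t=eyes.grab_frame("top");s=arm.get_state(); print(s["eef_pos"],s["ee_rot"],s["force"],s["width"])
pickle.dump([f,w,t,s],open("s10.pkl","wb"))
crop(f,310,130,430,220,6,"pics/s10.png");cv2.imwrite("pics/w10.png",w["color"][:,:,::-1])
for o in (np.array([.4757,.0513,.092]),s["eef_pos"]+[0,0,-.0596]): print((proj(f,o)-[310,130])*6+2.5,proj(w,o),proj(t,o))
E
```

```text
[0.47658207 0.05062196 0.17128378] [-3.14096924e+00 -1.22096710e-03 -1.89196188e-01] [ 0.64371582 -0.04899179 -0.86916356] 0.013118733266102332
[307.55029976 357.49303157] [316.00179291 239.33572625] [249.55930571 247.69755999]
[312.64396947 315.68425259] [316.59504307 245.22472656] [248.86346127 246.73447372]
```

View pics/s10.png

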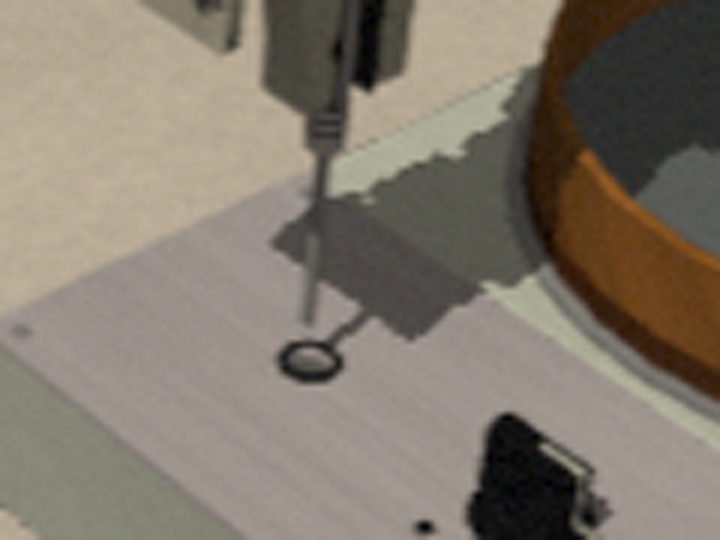

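View pics/w10.png

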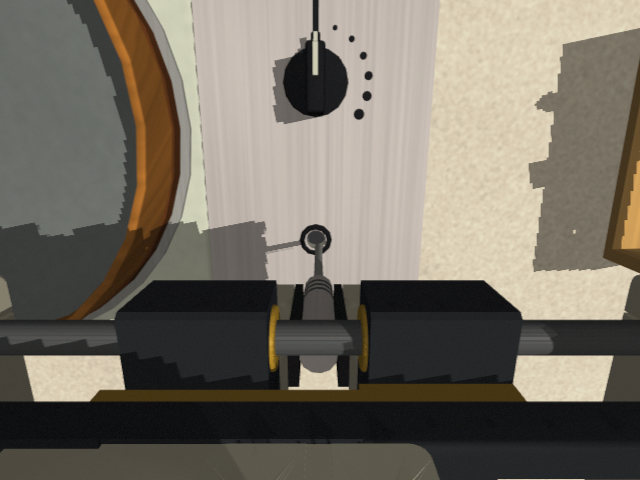

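```bash
python3 - <<'E'
from h import *
f,w,t,s=ld("s10.pkl")
crop(w,285,215,345,275,9,"pics/w10c.png");crop(t,215,215,285,285,7,"pics/t10c.png")
E
```

```text
(no output)
```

View pics/w10c.png

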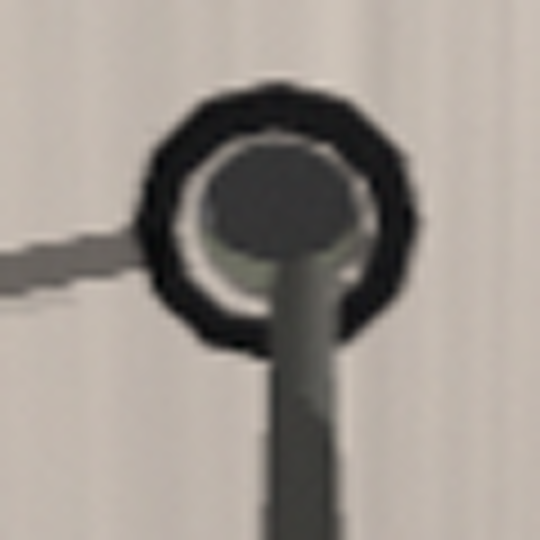

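>>> apply_moves(
  moves=[
    [-1,-0.002,-0.002,0,0],
    [-1,0,0,0,0],
    [-1,0,0,0.006,0],
    [-1,0,0,0.006,0],
    [-1,0,0,0,0],
  ],
)

```text
t: 16.02
eef_pos: [0.4735, 0.0529, 0.1569]
ee_rot: [3.141, 0.002, -0.189]
force: [-0.3, -0.4, -0.9]
width: 0.0135
```

```bash
python3 - <<'E'
from station import arm, eyes
from h import *
f=eyes.grab_frame("scene"); w=eyes.grab_frame("wrist");s=arm.get_state(); print(s["eef_pos"],s["ee_rot"],s["force"],s["width"])
a=cv2.resize(f["color"][165:205,335:385,::-1],(400,320),interpolation=cv2.INTER_CUBIC)
b=cv2.resize(w["color"][220:260,290:340,::-1],(400,320),interpolation=cv2.INTER_CUBIC)
cv2.imwrite("pics/s11.png",np.hstack([a,b]))
E
```

```text
[0.47410833 0.0529677  0.15790239] [ 3.14087454e+00  7.87273614e-04 -1.88715552e-01] [-0.50698745  0.05556693 -0.06421597] 0.013326142116736396
```

View pics/s11.png

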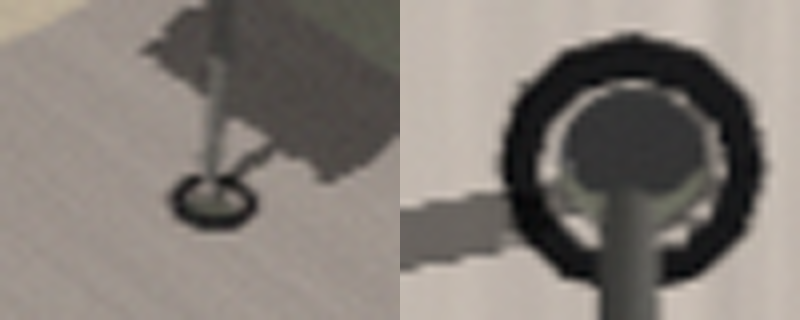

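>>> apply_moves(
  moves=[
    [-1,0.001,0,0,0],
    [-1,0,0,0.004,0],
    [-1,0,0,0.004,0],
    [-1,0,0,0.004,0],
    [-1,0,0,0.004,0],
    [-1,0,0,0,0],
    [-1,0,0,0,0],
  ],
)

```text
t: 16.7
eef_pos: [0.4752, 0.0528, 0.142]
ee_rot: [3.141, 0.001, -0.189]
force: [0.8, 0.5, -0.1]
width: 0.0133
```

```bash
python3 - <<'E'
from station import arm, eyes
from h import *
f=eyes.grab_frame("scene"); w=eyes.grab_frame("wrist");s=arm.get_state(); print(s["eef_pos"],s["ee_rot"],s["force"],s["moment"],s["width"])
a=cv2.resize(f["color"][165:205,335:385,::-1],(400,320),interpolation=cv2.INTER_CUBIC)
b=cv2.resize(w["color"][220:260,290:340,::-1],(400,320),interpolation=cv2.INTER_CUBIC)
cv2.imwrite("pics/s12.png",np.hstack([a,b]))
E
```

```text
[0.47550332 0.0529624  0.1424494 ] [ 3.14157308e+00 -1.24322292e-04 -1.88763973e-01] [ 0.50306595 -0.2278649   0.14400262] [0.00565276 0.0035389  0.01525631] 0.013453546201751316
```

View pics/s12.png

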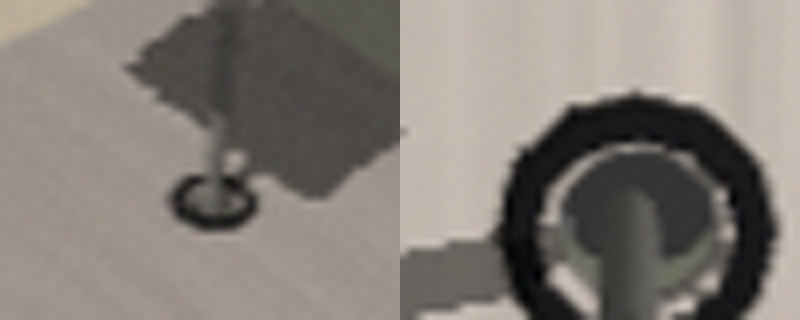

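>>> apply_moves(
  moves=[
    [-1,0,0,0.003,0],
    [-1,0,0,0.003,0],
    [-1,0,0,0.002,0],
    [-1,0,0,0,0],
    [-1,0,0,0,0],
  ],
)

```text
t: 17.22
eef_pos: [0.4753, 0.0529, 0.1342]
ee_rot: [3.141, 0.0, -0.189]
force: [0.3, 0.2, -0.0]
width: 0.013
```

>>> apply_moves(
  moves=[
    [-1,0,0,0.001,0],
    [-1,0,0,0.001,0],
    [-1,0,0,0.001,0],
    [-1,0,0,0.001,0],
    [-1,0,0,0,0],
    [-1,0,0,0,0],
  ],
)

```text
t: 17.72
eef_pos: [0.4755, 0.053, 0.1305]
ee_rot: [-3.142, -0.0, -0.189]
force: [1.0, -0.2, 1.5]
width: 0.0133
```

>>> apply_moves(
  moves=[
    [-1,0,0,0.001,0],
    [-1,0,0,0.001,0],
    [-1,0,0,0.001,0],
    [-1,0,0,0,0],
    [-1,0,0,0,0],
  ],
)

```text
t: 18.13
eef_pos: [0.4756, 0.053, 0.1275]
ee_rot: [-3.142, -0.0, -0.189]
force: [-0.6, -0.8, 2.6]
width: 0.0133
```

>>> apply_moves(
  moves=[
    [-1,0,0,0.001,0],
    [-1,0,0,0,0],
    [-1,0,0,0,0],
  ],
)

```text
t: 18.38
eef_pos: [0.4755, 0.053, 0.1264]
ee_rot: [-3.142, -0.0, -0.189]
force: [-0.4, -0.1, 3.8]
width: 0.0131
```

>>> apply_moves(
  moves=[
    [-1,0,0,0.0005,0],
    [-1,0,0,0.0005,0],
    [-1,0,0,0,0],
    [-1,0,0,0,0],
  ],
)

```text
t: 18.72
eef_pos: [0.4759, 0.053, 0.1262]
ee_rot: [-3.141, -0.001, -0.188]
force: [-1.5, 0.3, 9.4]
width: 0.0133
```

```bash
python3 - <<'E'
from station import arm, eyes
from h import *
for i in range(4):
    f=eyes.grab_frame("scene" if i%2 else "wrist"); s=arm.get_state(); print(s["eef_pos"].round(4),s["force"].round(2),s["moment"].round(3),s["width"],s["t"])
    (pickle.dump(f,open(f"fin{i%2}.pkl","wb")))
f=ld("fin1.pkl");crop(f,310,100,450,220,5,"pics/f_s.png");w=ld("fin0.pkl");cv2.imwrite("pics/f_w.png",w["color"][:,:,::-1])
E
```

```text
[0.476  0.053  0.1262] [-0.78 -0.12 10.22] [-0.133  0.733  0.053] 0.013149227729835894 18.7667
[0.4759 0.053  0.1262] [-1.65 -1.59  8.35] [-0.11   0.64   0.007] 0.01306806188728296 18.8167
[0.476  0.053  0.1262] [-1.49 -0.21  9.43] [-0.123  0.652  0.064] 0.01321389564965533 18.8667
[0.4759 0.053  0.1261] [-1.71  0.08  9.05] [-0.172  0.691  0.025] 0.013511241934787492 18.9167
```

View pics/f_s.png

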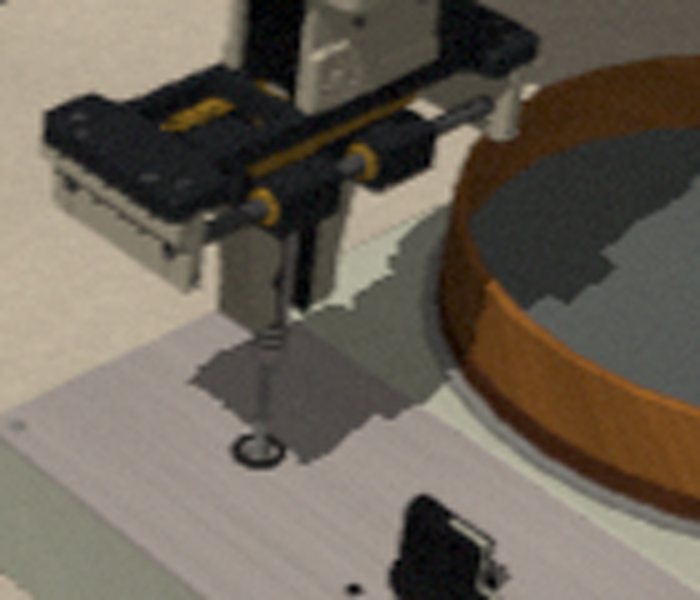

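View pics/f_w.png

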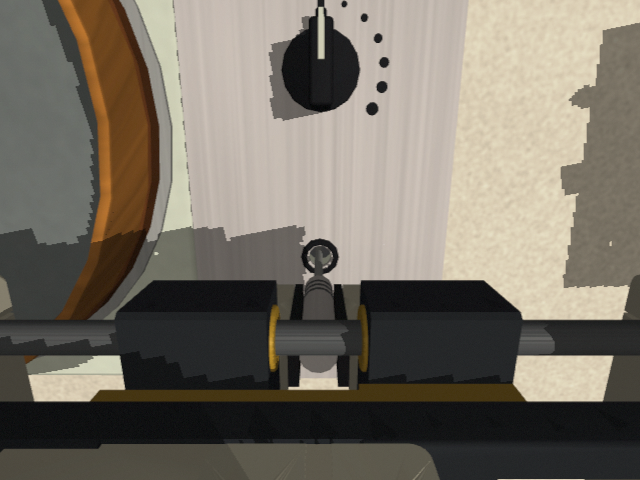

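```bash
python3 - <<'E'
from station import job, arm
print(job.job_done()); s=arm.get_state();print(s["t"],s["eef_pos"],s["force"],s["width"])
E
```

```text
the job is handed in; nothing more can be done
None
the job is handed in; nothing more can be done
```

I turned the thermostat knob back to the off line. I then took the grey pin from the wooden rack and pressed the reset button down through the opening. The job was handed in at about 18.9 s with the pin still holding the button down.

- **Knob:** in the check picture taken after I let go, the white pointer line is in line with the off line. In the last wrist picture it still points at off.
- **Button:** contact came at a reported TCP height of about 0.1315 m. The push rose to 3.8 N, then jumped to a steady 8–10 N while the height stopped at 0.1262 m. That is about 5 mm of travel, which matches the button's stop.
- **Pin:** it was within about 1 mm of upright when checked after the lift. In the last pictures it still looks upright in the gripper, with the opening at 13 mm.
- **Disagreement:** both cameras showed the fingertips about 38 mm above the reported TCP. My first knob grip therefore closed in the air above the bar and moved nothing. I corrected for this offset in every later height.
- **Not rechecked:** I did not take a separate last picture of the other tools, tins, jar, dish and tweezers. No unexpected force showed up at any point.

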